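# Hang the welded angle bracket on the drip-stand peg

### The arm

A 6-joint arm with a two-finger parallel gripper is mounted at the origin on the work surface. World frame = base frame: x ahead of the robot, y to its left, z up, the work surface at z = 0. Lengths are in m, angles in rad, forces in N, time in s.
With the tool pointing down it reaches from about 0.375 to 0.975 m from the base axis. Payload 3.8 kg.
Tool frame: the origin (TCP) lies where the fingers leave the gripper's body, on its centre line; the fingertips stand 73 mm ahead of it and the grasp point (between the pads) lies 54 mm ahead of it; z points along the fingers, y is the line along which they close (so a half turn about z gives the same grasp; the last joint's range is limited). The gripper opens to 85 mm and grips with 20 to 120 N. Pads are 22 mm wide; open, the fingers measure 114 mm over their backs; the gripper's body (76 mm by 85 mm) begins 54 mm behind the grasp point. The pads swing forward as they close: fully open they stand 13 mm farther back than shut.
Start: joints at [1.083, 0.264, 1.604, -0, 1.274, -0.037], TCP at [0.294, 0.608, 0.304] pointing down, gripper open.
Joint ranges: [-2.63, 2.63], [-0.94, 2.18], [0.31, 2.57], [-1.31, 4.45], [0, 2.66], [-2.55, 2.55]. Speed limits (rad/s): [2.57, 2.57, 3.14, 3.14, 3.14, 3.14].

### API

Orientations are given as a rotation vector (axis times angle).
In Python, from workcell import read_state, viewer, bot gives the robot as it stands.
- The arm moves only by the tool jog_arm, never from a script. Its argument "increments" is a list that holds one entry, the list of rows, each a list of 7 numbers: the shift along the tool's x, y, z in units of 30 mm (1.0 is 30 mm), then the turn, a rotation vector about the tool's x, y, z in units of 6 degrees (1.0 is 6 degrees), then the opening, from -1 (shut) to 1 (fully open). A call has exactly 5 rows; each row shifts and turns the commanded pose from where the row before left it, along the tool's axes as they then stand; what a row does not reach is not made up. A row lasts 1/12 s, in which the tool goes at most 41.7 mm and 7.16 degrees, less where a joint would pass 70% of its speed; a pose out of reach is approached as far as the arm can. A call is refused whole if a number of a shift passes 1 or a number of a turn 1, either way. A call with a gripper value outside its range is refused whole. The fingers move at their own pace and stop on an object; "force" is the grip in N (left out, the last holds). Time passes only in rows, so rows that do not move let the fingers close, or fill a call up. It gives the time, the measured TCP pose, the force, the opening and the grip force at its end, in the units of the state.
- read_state(): the state, without advancing time (a new reading comes with each control period).
- viewer.read_camera(name): name is "scene" or "side" or "wrist"; returns (picture, depth): 384x512x3 uint8, blue, green, red; 384x512 float32, m along the optical axis (not along the pixel's ray), 0 where there is no reading.
- viewer.camera_params(name): a dict with "fx", "fy", "cx", "cy" (pixels), "R" (3x3) and "t" (3): a world point X has camera coordinates R X + t; the wrist camera has in their place "hand_eye" (4x4, takes a point from camera to tool coordinates, whose origin is the TCP and whose axes are the flange's). Camera axes: x right, y down, z forward; pixel columns grow to the right and rows downward; lengths in m; the calibration is good to about 2 mm. A picture is of the moment at which its call begins: read the wrist's pose just before it. camera_params takes no time and is no camera call.
- bot.finish_job(): hands the job in; it is judged then, once.
The state is a dict: "time": time; "q": joint angles; "joint_vel": joint speeds; "joint_torque": joint torques, N m; "tool_pos": TCP position; "tcp_rot": TCP orientation; "wrist_force": force on the tool from outside, world axes, zero at the start; "torque": the same for the moment, N m; "width": opening from 0.0 (shut) to 1.0 (fully open); "grip_force": force on a finger pad.
Only numpy, scipy, OpenCV 4.12 (cv2) and the standard library are available. Lean on these libraries where they do the work, as an engineer would, in place of code of your own. Each camera call takes 0.05 s, during which the arm holds its last target. There are 200 camera calls.

### The job

Hang the tall angle bracket that has the round eye on the peg of the taller peg stand: thread the eye over the peg and let go, so that the bracket hangs from the peg. Leave the short bracket and the wide one without an eye standing where they are.

Things in the scene. Friction and masses are not known exactly. Their poses are not given: they have to be found in the camera images.
- tall_bracket: Loose steel L bracket standing on its foot, 130 mm tall, 52 wide, plate 6 thick, 0.35 kg. Origin: centre of the 36 mm round eye through the plate, 104 mm above the bottom, 26 below the top. x: eye's axis; y: across the width, flat sides at +-26 mm, graspable from above with the fingers either side of the eye; z up. The foot sticks out to -x (to x = -39 mm), at first towards the robot +-23 deg.
- tall_stand: Taller of two alike fixed peg stands (other's peg 110 mm lower; sides may swap). Origin on the bench under the peg's root; z up. Peg 10 mm thick, from (0,0,230) mm to its tip at (-90,0,243), where it has a 16 mm ball; -x points to the robot +-20 deg. Upright 20 x 20, 246 tall, at x = 0 to 20, y = +-10 mm. Base plate 130 x 120 x 12, x = -85 to 45 mm.
- short_bracket: Loose bystander: the same bracket with the same eye but only 80 mm tall. Origin: its eye's centre, 54 mm above its bottom. Leave it.
- wide_bracket: Loose bystander: a like bracket but 76 mm wide and 105 mm tall, with a solid plate and no eye. Origin: mid thickness, 26 mm below its top edge. Leave it.
Things that resemble listed ones, but are neither listed nor needed, are in the scene too. Leave any red look-alike of the tall_bracket alone. What is shaped like the tall_stand but yellow is not meant.

How it is judged:
By the outcome, as a careful person would: the job done as asked, in the order asked, and still so for the second after the job is handed in, with the robot touching nothing.
It also fails if it takes over 43 s, if anything falls off the work surface, if the arm or the gripper's body presses on something with over 40 N, if the wrist force passes 120 N, or if a joint passes its speed limit or range.

## Working session

There is one attempt and no reset: what is moved stays moved. The work goes in short steps, Python scripts to look and compute and a tool call to move; the robot and the scene stay as the last step left them, time stands still between calls to the robot, and variables do not carry over. Pictures are saved under pics/ and viewed, at most 10 in all, crops included, and the job is handed in when it is done.

Besides the shell and the picture viewer there is one more tool, called after "Request:" by a JSON object that holds its "method" and its "body", one argument or row to a line. jog_arm: Moves the arm, as the interface text tells. Its arguments: {"type":"object","properties":{"increments":{"type":"array","items":{"type":"array","items":{"type":"array","items":{"type":"number"}}}},"force":{"type":"number"}},"required":["increments"]}

```bash
mkdir -p pics; ls; python3 - <<'E'
from workcell import read_state, viewer, bot
import cv2, numpy as np, pickle
D={}
for n in ("scene","side"):
    p,d=viewer.read_camera(n); D[n]=(p,d,viewer.camera_params(n))
    cv2.imwrite(f"pics/{n}0.png",p)
    c=D[n][2]; print(n,c["fx"],-c["R"].T@c["t"],(d>0).mean())
pickle.dump(D,open("d0.pkl","wb"))
cv2.imwrite("pics/both.png",cv2.resize(np.vstack([D["scene"][0]]),(800,600)))
print(read_state())
E
```

```text
pics
scene 434.25559320524343 [1.49983902 0.01528332 1.11258067] 0.9944101969401041
side 363.3328419750132 [ 0.39413208 -0.71836891  0.60606338] 0.9961903889973959
{'time': 0.1, 'q': array([ 1.08310424e+00,  2.64718767e-01,  1.60526582e+00, -2.17154590e-05,
        1.27368968e+00, -3.69016149e-02]), 'joint_vel': array([-0.00015426, -0.00122335, -0.00175944,  0.00031188,  0.00074633,
       -0.00097925]), 'joint_torque': array([ 1.36478906e-03, -5.16706145e+01, -3.68590093e+01,  7.18644719e-05,
        6.17023412e-03, -3.87972295e-05]), 'tool_pos': array([0.29384606, 0.60710607, 0.30264344]), 'tcp_rot': array([-0.70199336, -3.06162286,  0.00316588]), 'wrist_force': array([0.73225079, 0.61040215, 0.64640802]), 'torque': array([-0.00261646, -0.0920566 ,  0.0021493 ]), 'grip_force': 0.0, 'width': 0.9970576287564132}
```

View pics/both.png

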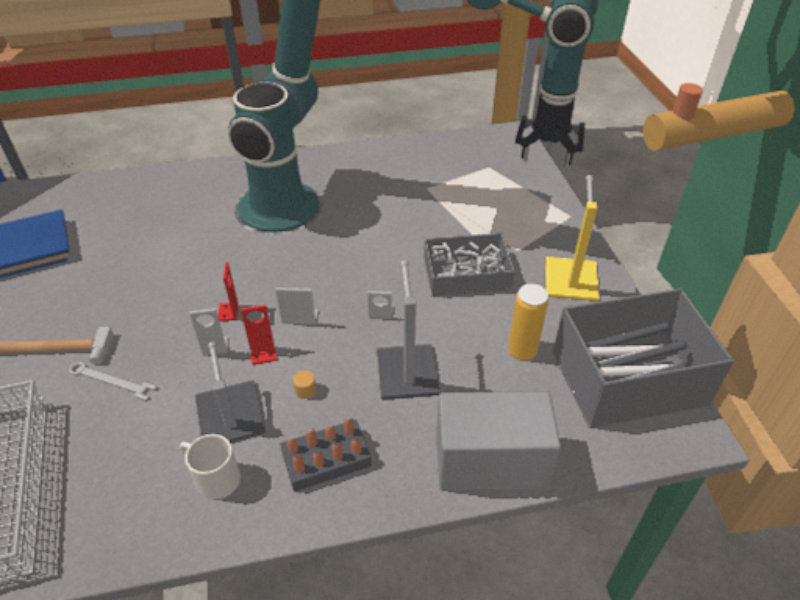

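View pics/side0.png

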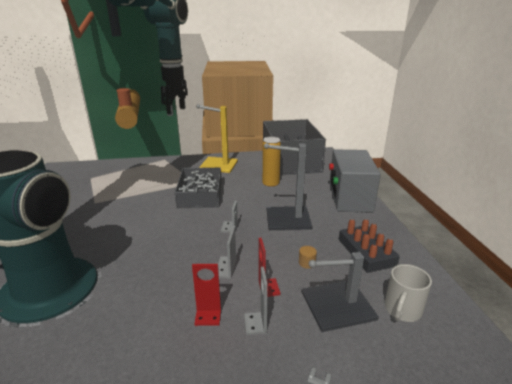

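The candidates, as pixels in the 800x600 scene view:
- **Brackets:** grey with eye and tall (207,330); red look-alikes (230,290) and (258,333); wide without eye (296,305); short with eye (380,303).
- **Stands:** tall grey (410,340), short grey (225,400), yellow (585,250).

I choose the grey bracket at (207,330) and the grey stand at (410,340).

```bash
cat > h.py <<'E'
import numpy as np, cv2
def cloud(p,d,c):
    v,u=np.indices(d.shape); X=np.stack([(u-c["cx"])/c["fx"]*d,(v-c["cy"])/c["fy"]*d,d],-1)
    return (X-c["t"])@c["R"]
E
python3 - <<'E'
import pickle,cv2,numpy as np
from h import *
D=pickle.load(open("d0.pkl","rb"))
cl=[]
for n in D:
    p,d,c=D[n]; W=cloud(p,d,c); hsv=cv2.cvtColor(p,cv2.COLOR_BGR2HSV)
    ok=(d>0)&(W[...,2]>0.02)&(W[...,2]<0.3)&(W[...,0]>0.3)&(W[...,0]<0.95)&(abs(W[...,1])<0.5)
    cl.append((W,ok,p))
    m=ok.astype(np.uint8)
    k,l,s,ce=cv2.connectedComponentsWithStats(m,connectivity=4)
    for i in range(1,k):
        if s[i,4]<40: continue
        q=W[l==i]; print(n,s[i,:5],"med",np.median(q,0).round(3),"min",q.min(0).round(3),"max",q.max(0).round(3),p[l==i].mean(0).round())
p=D["scene"][0]; a=cv2.resize(p[160:300,110:300],(760,560),interpolation=cv2.INTER_CUBIC); cv2.imwrite("pics/crop1.png",a)
E
```

```text
scene [272 156  55  30 700] med [0.422 0.415 0.043] min [0.3   0.321 0.02 ] max [0.441 0.5   0.063] [105. 105. 107.]
scene [277 156  13  10  59] med [0.315 0.37  0.044] min [0.3   0.349 0.027] max [0.341 0.399 0.058] [146. 148. 151.]
scene [291 157  16   7  40] med [0.328 0.424 0.037] min [0.306 0.402 0.021] max [0.349 0.459 0.053] [150. 152. 155.]
scene [257 166  10  79 465] med [0.666 0.213 0.177] min [0.555 0.201 0.021] max [0.673 0.231 0.251] [115. 115. 117.]
scene [143 167   9  34 152] med [ 0.381 -0.126  0.084] min [ 0.346 -0.133  0.021] max [ 0.406 -0.12   0.133] [ 50.  51. 136.]
scene [326 181  25  46 846] med [0.642 0.462 0.123] min [0.588 0.438 0.02 ] max [0.656 0.5   0.174] [ 97. 147. 175.]
scene [177 184  25  20 419] med [0.44  0.009 0.066] min [ 0.424 -0.028  0.02 ] max [0.455 0.047 0.11 ] [116. 118. 120.]
scene [236 186  15  14 152] med [0.462 0.19  0.049] min [0.451 0.166 0.021] max [0.474 0.214 0.083] [126. 127. 130.]
scene [154 195  22  26 345] med [ 0.502 -0.076  0.073] min [ 0.49  -0.101  0.02 ] max [ 0.509 -0.049  0.133] [ 44.  46. 133.]
scene [122 197  30  76 665
[... 1113 characters left out ...]
0.362 0.329 0.042] min [0.3   0.315 0.02 ] max [0.436 0.5   0.06 ] [84. 85. 85.]
side [227 201  11  72 401] med [0.44  0.01  0.064] min [ 0.424 -0.034  0.02 ] max [0.47  0.213 0.106] [91. 93. 93.]
side [ 299  219  101   82 2582] med [ 0.765 -0.034  0.042] min [ 0.581 -0.17   0.02 ] max [0.853 0.092 0.14 ] [69. 78. 94.]
side [259 238   9  89 522] med [ 0.487 -0.164  0.093] min [ 0.482 -0.207  0.02 ] max [ 0.502 -0.053  0.131] [ 82.  84. 111.]
side [192 264  29  43 902] med [ 0.373 -0.132  0.071] min [ 0.347 -0.138  0.02 ] max [ 0.399 -0.124  0.131] [ 35.  36. 130.]
side [ 386  265   46   56 1836] med [ 0.792 -0.195  0.063] min [ 0.745 -0.239  0.02 ] max [ 0.838 -0.142  0.091] [127. 135. 138.]
```

View pics/crop1.png

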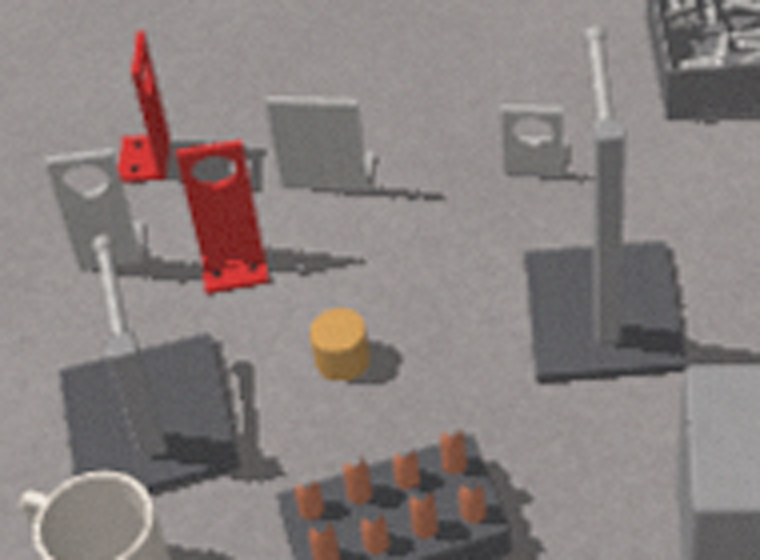

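The crop shows the grey tall bracket with its eye at (87,180) in the crop, a red look-alike beside it at (212,170), and the taller grey stand with its ball at (596,35). The choice holds. Next I fit the bracket and the peg.

```bash
python3 - <<'E'
import pickle,cv2,numpy as np
from h import *
D=pickle.load(open("d0.pkl","rb"))
for n in D:
    p,d,c=D[n]; W=cloud(p,d,c); S=cv2.cvtColor(p,cv2.COLOR_BGR2HSV)[...,1]
    x,y,z=np.moveaxis(W,-1,0)
    m=(d>0)&(S<60)&(z>.03)&(z<.126)&(x>.44)&(x<.54)&(y>-.23)&(y<-.11)
    q=W[m]; mu=np.median(q,0); q=q[np.linalg.norm(q-mu,axis=1)<.1]
    h=q[:,:2]; u,s,vt=np.linalg.svd(h-h.mean(0)); a=vt[0]*np.sign(vt[0,1]); t=(h-h.mean(0))@a
    lo,hi=np.percentile(t,[1,99]); print(n,"bracket",h.mean(0)+a*(lo+hi)/2,"yaw deg",np.degrees(np.arctan2(-a[0],a[1])),"w",hi-lo,"res",(((h-h.mean(0))@vt[1])).std(),len(q), "ztop", W[(d>0)&(S<60)&(x>.44)&(x<.54)&(y>-.23)&(y<-.11)][:,2].max())
    m=(d>0)&(z>.222)&(z<.27)&(x>.5)&(x<.70)&(y>.15)&(y<.27)
    q=W[m]; 
    pq=q[q[:,0]<.645]
    print("peg n",len(pq)); mu=pq.mean(0); vt=np.linalg.svd(pq-mu)[2][0]; vt*=-np.sign(vt[0])
    print(" mu",mu,"dir",vt,"yaw",np.degrees(np.arctan2(-vt[1],-vt[0])),"minx pt",pq[np.argmin(pq[:,0])], "ball med", np.median(pq[pq[:,0]<pq[:,0].min()+.012],0))
    m=(d>0)&(z>.05)&(z<.22)&(x>.6)&(x<.70)&(y>.18)&(y<.25); print(" upright",np.median(W[m],0),np.percentile(W[m],[2,98],axis=0).round(3).tolist())
    m=(d>0)&(z>.006)&(z<.018)&(x>.5)&(x<.80)&(y>.1)&(y<.32)&(p.mean(2)<95)
    r=cv2.minAreaRect((W[m][:,:2]*1000).astype(np.float32)); print(" base",r)
E
```

```text
scene bracket [ 0.48941868 -0.17576242] yaw deg -1.67843253939171 w 0.05235019710802796 res 0.0024787527574397137 292 ztop 0.1332889768508021
peg n 85
 mu [0.59516007 0.21950502 0.24081083] dir [-0.98230525  0.11195715  0.1501399 ] yaw -6.502164945660634 minx pt [0.55511835 0.22276466 0.24913087] ball med [0.56079365 0.22346732 0.24592735]
 upright [0.66727888 0.21048179 0.13986311] [[0.663, 0.202, 0.053], [0.671, 0.22, 0.216]]
 base ((631.2689208984375, 216.20025634765625), (118.91866302490234, 128.5703125), 82.83033752441406)
side bracket [ 0.48408317 -0.18329379] yaw deg 0.8178038237300311 w 0.04638283696232946 res 0.001465441866767094 223 ztop 0.13106427389847913
peg n 128
 mu [0.59582843 0.21330838 0.23725393] dir [-0.9847811   0.0988013   0.14298424] yaw -5.7292098675865075 minx pt [0.55094236 0.21630201 0.24046936] ball med [0.55649895 0.21628052 0.24308542]
 upright [0.65523584 0.2002804  0.13971109] [[0.647, 0.197, 0.054], [0.666, 0.214, 0.217]]
 base ((679.1074829101562, 213.05368041992188), (245.83242797851562, 139.77845764160156), 1.6396523714065552)
```

```bash
cat >> h.py <<'E'
from scipy.spatial.transform import Rotation as Ro
def plan(pos,yaw):
    "tool-frame units from now to a tool-down pose whose tool y lies along world (-sin yaw, cos yaw) deg, either sign"
    from workcell import read_state
    s=read_state(); R=Ro.from_rotvec(s["tcp_rot"]); best=None
    for f in (0,180):
        T=Ro.from_euler("z",yaw+f,degrees=True)*Ro.from_rotvec([0,np.pi,0]); r=(R.inv()*T).as_rotvec()
        if best is None or np.linalg.norm(r)<np.linalg.norm(best[1]): best=(T,r)
    dp=np.array(pos)-s["tool_pos"]
    print("t",round(s["time"],2),"pos",s["tool_pos"].round(4),"q6",s["q"][5].round(2),"w",round(s["width"],3),"grip",s["grip_force"],"F",s["wrist_force"].round(1))
    print("turn units",(np.degrees(best[1])/6).round(2),"shift now-axes",(R.inv().apply(dp)/.03).round(2),"after turn",(best[0].inv().apply(dp)/.03).round(2))
E
python3 -c "
from h import *
import pickle
plan([.487,-.177,.28],-1)
p,d,c=pickle.load(open('d0.pkl','rb'))['scene'];W=cloud(p,d,c);m=(p[...,0]<60)&(p[...,1]>130)&(d>0)&(W[...,2]>0)&(W[...,2]<.3)&(W[...,1]>.5);print(np.percentile(W[m],[1,50,99],axis=0))"
```

```text
t 0.1 pos [0.2938 0.6071 0.3026] q6 -0.04 w 0.997 grip 0.0 F [0.7 0.6 0.6]
turn units [-0.02 -0.   -4.14] shift now-axes [-17.18 -20.72   0.8 ] after turn [ -6.89 -26.02   0.75]
[[0.46709938 0.60658886 0.00183003]
 [0.47491033 0.64680929 0.10551578]
 [0.51198564 0.68504359 0.22351944]]
```

Request:
{"method": "jog_arm", "body": {
  "increments": [
    [[-0.6, -0.8, -0.4, 0, 0, -0.83, 0.6], [-0.6, -0.8, -0.4, 0, 0, -0.83, 0.6], [-0.5, -0.9, -0.4, 0, 0, -0.83, 0.6], [-0.4, -0.9, -0.2, 0, 0, -0.83, 0.6], [-0.3, -1, 0, 0, 0, -0.82, 0.6]]
  ]
}}

```text
time: 0.52
tool_pos: [0.3282, 0.459, 0.3474]
tcp_rot: [0.02, 3.14, 0.003]
wrist_force: [0.5, -0.8, 0.7]
width: 0.799
grip_force: 0.0
```

Request:
{"method": "jog_arm", "body": {
  "increments": [
    [[-0.2, -1, 0, 0, 0, 0, 0.6], [-0.2, -1, 0, 0, 0, 0, 0.6], [-0.2, -1, 0, 0, 0, 0, 0.6], [-0.2, -1, 0, 0, 0, 0, 0.6], [-0.2, -1, 0, 0, 0, 0, 0.6]]
  ]
}}

```text
time: 0.93
tool_pos: [0.3548, 0.3076, 0.3454]
tcp_rot: [-0.026, -3.141, 0.001]
wrist_force: [0.7, 0.5, -0.1]
width: 0.799
grip_force: 0.0
```

Request:
{"method": "jog_arm", "body": {
  "increments": [
    [[-0.2, -1, 0, 0, 0, 0, 0.6], [-0.2, -1, 0, 0, 0, 0, 0.6], [-0.2, -1, 0, 0, 0, 0, 0.6], [-0.2, -1, 0, 0, 0, 0, 0.6], [-0.2, -1, 0, 0, 0, 0, 0.6]]
  ]
}}

```text
time: 1.35
tool_pos: [0.3821, 0.1572, 0.3455]
tcp_rot: [-0.026, -3.141, 0.0]
wrist_force: [0.6, -0.2, 0.1]
width: 0.801
grip_force: 0.0
```

```bash
python3 -c "
from h import *
plan([.487,-.177,.28],-1)"
```

```text
t 1.35 pos [0.3821 0.1572 0.3455] q6 -1.22 w 0.801 grip 0.0 F [ 0.6 -0.2  0.1]
turn units [-0.   -0.    0.01] shift now-axes [ -3.68 -11.08   2.18] after turn [ -3.69 -11.08   2.18]
```

Request:
{"method": "jog_arm", "body": {
  "increments": [
    [[-0.3, -1, 0, 0, 0, 0, 0.6], [-0.3, -1, 0, 0, 0, 0, 0.6], [-0.3, -1, 0, 0, 0, 0, 0.6], [-0.3, -1, 0, 0, 0, 0, 0.6], [-0.3, -1, 0, 0, 0, 0, 0.6]]
  ]
}}

```text
time: 1.77
tool_pos: [0.4247, 0.0064, 0.3456]
tcp_rot: [-0.027, -3.141, -0.0]
wrist_force: [-0.3, -0.0, 0.2]
width: 0.8
grip_force: 0.0
```

Request:
{"method": "jog_arm", "body": {
  "increments": [
    [[-0.4, -1, 0.3, 0, 0, 0, 0.6], [-0.4, -1, 0.3, 0, 0, 0, 0.6], [-0.4, -1, 0.4, 0, 0, 0, 0.6], [-0.4, -1, 0.5, 0, 0, 0, 0.6], [-0.4, -1, 0.5, 0, 0, 0, 0.6]]
  ]
}}

```text
time: 2.18
tool_pos: [0.4825, -0.1448, 0.2852]
tcp_rot: [0.028, 3.141, -0.0]
wrist_force: [0.6, 0.4, -0.1]
width: 0.801
grip_force: 0.0
```

Request:
{"method": "jog_arm", "body": {
  "increments": [
    [[-0.2, -1, 0.2, 0, 0, 0, 0.6], [0, 0, 0, 0, 0, 0, 0.6], [0, 0, 0, 0, 0, 0, 0.6], [0, 0, 0, 0, 0, 0, 0.6], [0, 0, 0, 0, 0, 0, 0.6]]
  ]
}}

```text
time: 2.6
tool_pos: [0.4877, -0.1723, 0.2801]
tcp_rot: [0.026, 3.141, 0.001]
wrist_force: [0.5, 0.3, -0.3]
width: 0.802
grip_force: 0.0
```

```bash
python3 -c "
from h import *
from workcell import *
plan([.487,-.177,.158],-1)
s=read_state();p,d=viewer.read_camera('wrist');c=viewer.camera_params('wrist')
H=np.array(c['hand_eye']);T=np.eye(4);T[:3,:3]=Ro.from_rotvec(s['tcp_rot']).as_matrix();T[:3,3]=s['tool_pos'];M=np.linalg.inv(T@H)
c=dict(c,R=M[:3,:3],t=M[:3,3]);W=cloud(p,d,c)
cv2.imwrite('pics/w1.png',p);print(H.round(3))
S=cv2.cvtColor(p,cv2.COLOR_BGR2HSV)[...,1]
x,y,z=np.moveaxis(W,-1,0)
for nm,lo,hi in(('top',.124,.14),('side',.02,.124)):
  m=(d>0)&(S<60)&(z>lo)&(z<hi)&(x>.43)&(x<.55)&(y>-.24)&(y<-.12)
  if m.sum()<20: print(nm,m.sum());continue
  print(nm,m.sum(),cv2.minAreaRect((W[m][:,:2]*1000).astype(np.float32)),np.percentile(W[m],[2,50,98],axis=0).round(4).tolist())
"
```

```text
t 2.6 pos [ 0.4877 -0.1723  0.2801] q6 -1.94 w 0.802 grip 0.0 F [ 0.5  0.3 -0.3]
turn units [0.   0.   0.01] shift now-axes [ 0.02 -0.16  4.07] after turn [ 0.02 -0.16  4.07]
[[-0.001 -0.961 -0.276  0.07 ]
 [ 1.    -0.001 -0.    -0.001]
 [ 0.    -0.276  0.961 -0.069]
 [ 0.     0.     0.     1.   ]]
top 629 ((486.9201965332031, -178.72450256347656), (51.76599884033203, 6.879118919372559), 89.07831573486328) [[0.4835, -0.2037, 0.1246], [0.4864, -0.1783, 0.1288], [0.4903, -0.1537, 0.1301]]
side 1386 ((486.7732849121094, -178.81895446777344), (52.02138137817383, 6.780581951141357), 88.51878356933594) [[0.4831, -0.2037, 0.0239], [0.4842, -0.1788, 0.0822], [0.4892, -0.1537, 0.1226]]
```

View pics/w1.png

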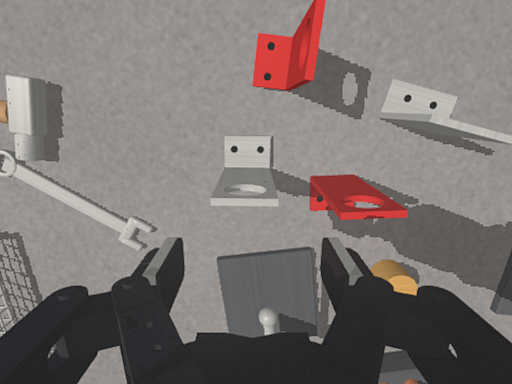

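The wrist view shows the tall bracket's top edge at (245,201) centred between the fingers, clear of the red bracket at (360,195). I'm descending and gripping.

Request:
{"method": "jog_arm", "body": {
  "increments": [
    [[0.03, -0.21, 0.8, 0, 0, 0, 0.6], [0, 0, 0.9, 0, 0, 0, 0.6], [0, 0, 0.9, 0, 0, 0, 0.6], [0, 0, 0.9, 0, 0, 0, 0.6], [0, 0, 0.5, 0, 0, 0, 0.6]]
  ]
}}

```text
time: 3.07
tool_pos: [0.4854, -0.1777, 0.1576]
tcp_rot: [-0.024, -3.139, -0.002]
wrist_force: [-0.0, -0.4, -0.5]
width: 0.803
grip_force: 0.0
```

Request:
{"method": "jog_arm", "body": {
  "increments": [
    [[0, 0, 0, 0, 0, 0, 0.6], [0, 0, 0, 0, 0, 0, -0.5], [0, 0, 0, 0, 0, 0, -0.5], [0, 0, 0, 0, 0, 0, -0.5], [0, 0, 0, 0, 0, 0, -0.5]]
  ],
  "force": 60
}}

```text
time: 3.48
tool_pos: [0.4876, -0.1796, 0.1613]
tcp_rot: [0.027, 3.139, -0.001]
wrist_force: [0.5, 0.5, -3.2]
width: 0.597
grip_force: 62.7
```

Request:
{"method": "jog_arm", "body": {
  "increments": [
    [[0, 0, 0, 0, 0, 0, -0.5], [0, 0, 0, 0, 0, 0, -0.5], [0, 0, 0, 0, 0, 0, -0.5], [0, 0, 0, 0, 0, 0, -0.5], [0, 0, 0, 0, 0, 0, -0.5]]
  ]
}}

```text
time: 3.9
tool_pos: [0.4876, -0.1797, 0.161]
tcp_rot: [0.027, 3.14, -0.001]
wrist_force: [-0.7, 1.7, 6.4]
width: 0.596
grip_force: 63.0
```

Request:
{"method": "jog_arm", "body": {
  "increments": [
    [[0, 0, -0.5, 0, 0, 0, -0.5], [0, 0, -1, 0, 0, 0, -0.5], [0, 0, -1, 0, 0, 0, -0.5], [0, 0, -1, 0, 0, 0, -0.5], [0, 0, -1, 0, 0, 0, -0.5]]
  ]
}}

```text
time: 4.32
tool_pos: [0.4859, -0.1793, 0.2949]
tcp_rot: [-0.027, -3.139, -0.001]
wrist_force: [1.2, 0.1, -2.8]
width: 0.593
grip_force: 63.3
```

Request:
{"method": "jog_arm", "body": {
  "increments": [
    [[0, 0, -0.9, 0, 0, 0, -0.5], [0, 0.5, -0.4, 0, 0, 0, -0.5], [0, 0.8, 0, 0, 0, 0, -0.5], [0, 0.9, 0, 0, 0, 0, -0.5], [0, 0.9, 0, 0, 0, 0, -0.5]]
  ]
}}

```text
time: 4.73
tool_pos: [0.4879, -0.086, 0.3333]
tcp_rot: [-0.03, -3.141, 0.0]
wrist_force: [0.1, 0.4, -2.8]
width: 0.598
grip_force: 63.4
```

Request:
{"method": "jog_arm", "body": {
  "increments": [
    [[0, 0.9, 0, 0, 0, 0, -0.5], [0, 0.9, 0, 0, 0, 0, -0.5], [0, 0.9, 0, 0, 0, 0, -0.5], [0, 0.9, 0, 0, 0, 0, -0.5], [0, 0.9, 0, 0, 0, 0, -0.5]]
  ]
}}

```text
time: 5.15
tool_pos: [0.49, 0.0495, 0.3327]
tcp_rot: [-0.028, -3.14, 0.001]
wrist_force: [1.0, -0.6, -2.6]
width: 0.591
grip_force: 63.4
```

```bash
python3 -c "
from h import *
plan([.514,.227,.300],-6.5)"
```

```text
t 5.15 pos [0.49   0.0495 0.3327] q6 -1.5 w 0.591 grip 63.42179149389267 F [ 1.  -0.6 -2.6]
turn units [-0.01 -0.02  0.92] shift now-axes [-0.7   5.93  1.09] after turn [-0.13  5.97  1.09]
```

Request:
{"method": "jog_arm", "body": {
  "increments": [
    [[0, 0.9, 0, 0, 0, 0.5, -0.5], [0, 1, 0, 0, 0, 0.42, -0.5], [-0.1, 1, 0, 0, 0, 0, -0.5], [0, 1, 0.1, 0, 0, 0, -0.5], [0, 1, 0.3, 0, 0, 0, -0.5]]
  ]
}}

```text
time: 5.57
tool_pos: [0.5068, 0.1958, 0.3222]
tcp_rot: [0.178, 3.135, -0.0]
wrist_force: [0.5, -0.7, -2.4]
width: 0.594
grip_force: 63.5
```

Request:
{"method": "jog_arm", "body": {
  "increments": [
    [[0, 1, 0.4, 0, 0, 0, -0.5], [0, 0, 0.3, 0, 0, 0, -0.5], [0, 0, 0, 0, 0, 0, -0.5], [0, 0, 0, 0, 0, 0, -0.5], [0, 0, 0, 0, 0, 0, -0.5]]
  ]
}}

```text
time: 5.98
tool_pos: [0.5098, 0.2234, 0.3006]
tcp_rot: [-0.179, -3.136, 0.001]
wrist_force: [0.7, 0.2, -2.5]
width: 0.595
grip_force: 64.1
```

```bash
python3 - <<'E'
from h import *
from workcell import *
plan([.514,.227,.300],-6.5)
a=[]
for n in ("scene","side","wrist"):
    s=read_state();p,d=viewer.read_camera(n);c=viewer.camera_params(n)
    if n=="wrist":
        T=np.eye(4);T[:3,:3]=Ro.from_rotvec(s['tcp_rot']).as_matrix();T[:3,3]=s['tool_pos'];M=np.linalg.inv(T@np.array(c['hand_eye']));c=dict(c,R=M[:3,:3],t=M[:3,3])
    B=np.array([.561,.2215,.243]);k=c["R"]@B+c["t"];u,v=int(c["fx"]*k[0]/k[2]+c["cx"]),int(c["fy"]*k[1]/k[2]+c["cy"])
    print(n,"ball expected px",u,v)
    u0,v0=np.clip(u-60,0,392),np.clip(v-60,0,264)
    print("crop origin",u0,v0)
    a.append(cv2.resize(p[v0:v0+120,u0:u0+120],(400,400),interpolation=cv2.INTER_CUBIC) if n!="wrist" else None)
    W=cloud(p,d,c);x,y,z=np.moveaxis(W,-1,0)
    m=(d>0)&(x>.49)&(x<.542)&(y>.19)&(y<.27)&(z>.145)&(z<.28)
    if m.sum()>10:
        q=W[m]; print(m.sum(),np.percentile(q,[2,50,98],axis=0).round(4).tolist())
    m=(d>0)&(x>.548)&(x<.64)&(y>.18)&(y<.25)&(z>.225)&(z<.27)
    if m.sum()>5: print(" peg",m.sum(),np.percentile(W[m],[1,50,99],axis=0).round(4).tolist())
cv2.imwrite("pics/pre.png",np.hstack(a[:2]))
E
```

```text
t 5.98 pos [0.5098 0.2234 0.3006] q6 -1.09 w 0.595 grip 64.05435293912888 F [ 0.7  0.2 -2.5]
turn units [-0.01 -0.01 -0.01] shift now-axes [-0.13  0.14  0.02] after turn [-0.13  0.14  0.02]
scene ball expected px 258 168
crop origin 198 108
475 [[0.5048, 0.1932, 0.1488], [0.512, 0.223, 0.2196], [0.5238, 0.2619, 0.2747]]
 peg 84 [[0.5565, 0.2109, 0.2327], [0.5937, 0.2195, 0.2402], [0.6376, 0.2307, 0.2515]]
side ball expected px 267 145
crop origin 207 85
138 [[0.4928, 0.1901, 0.1452], [0.5056, 0.197, 0.2069], [0.5168, 0.248, 0.2678]]
 peg 121 [[0.5514, 0.2072, 0.2264], [0.5929, 0.214, 0.2375], [0.6381, 0.2211, 0.2477]]
wrist ball expected px 261 348
crop origin 201 264
14191 [[0.4934, 0.1937, 0.1454], [0.507, 0.2256, 0.2477], [0.5144, 0.2617, 0.2783]]
 peg 150 [[0.5509, 0.2157, 0.2373], [0.5521, 0.2215, 0.2414], [0.5549, 0.2276, 0.2445]]
```

View pics/pre.png

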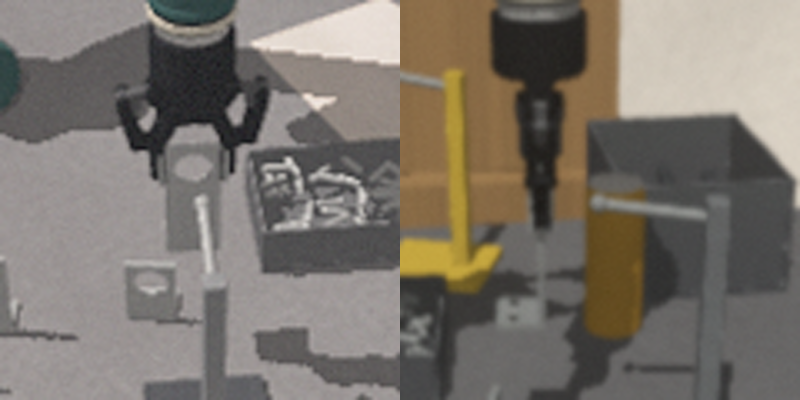

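The left crop shows the bracket's eye at (193,163) behind the ball at (202,203). The right crop shows the plate in line with the ball at (598,203) and clear of it. I'm threading now, with +4 mm in tool y first.

Request:
{"method": "jog_arm", "body": {
  "increments": [
    [[0, 0.14, 0, 0, 0, 0, -0.5], [-0.3, 0, 0, 0, 0, 0, -0.5], [-0.4, 0, 0, 0, 0, 0, -0.5], [-0.4, 0, 0, 0, 0, 0, -0.5], [-0.4, 0, 0, 0, 0, 0, -0.5]]
  ]
}}

```text
time: 6.55
tool_pos: [0.5568, 0.2231, 0.3011]
tcp_rot: [0.179, 3.136, 0.0]
wrist_force: [0.3, 1.4, -2.6]
width: 0.593
grip_force: 64.1
```

Request:
{"method": "jog_arm", "body": {
  "increments": [
    [[-0.4, 0, 0, 0, 0, 0, -0.5], [-0.4, 0, 0, 0, 0, 0, -0.5], [-0.2, 0, 0, 0, 0, 0, -0.5], [0, 0, 0, 0, 0, 0, -0.5], [0, 0, 0, 0, 0, 0, -0.5]]
  ]
}}

```text
time: 6.97
tool_pos: [0.5851, 0.2198, 0.3004]
tcp_rot: [-0.179, -3.135, 0.0]
wrist_force: [0.0, 0.3, -3.5]
width: 0.598
grip_force: 64.1
```

```bash
python3 - <<'E'
from h import *
from workcell import *
plan([.611,.216,.285],-6.5)
a=[]
for n,u0,v0 in (("scene",198,108),("side",207,85)):
    p,d=viewer.read_camera(n);a.append(cv2.resize(p[v0:v0+120,u0:u0+120],(400,400),interpolation=cv2.INTER_CUBIC))
cv2.imwrite("pics/thr.png",np.hstack(a))
E
```

```text
t 6.97 pos [0.5851 0.2198 0.3004] q6 -1.14 w 0.598 grip 64.0958520770073 F [ 0.   0.3 -3.5]
turn units [-0.   -0.01 -0.01] shift now-axes [-0.87 -0.03  0.51] after turn [-0.87 -0.03  0.51]
```

View pics/thr.png

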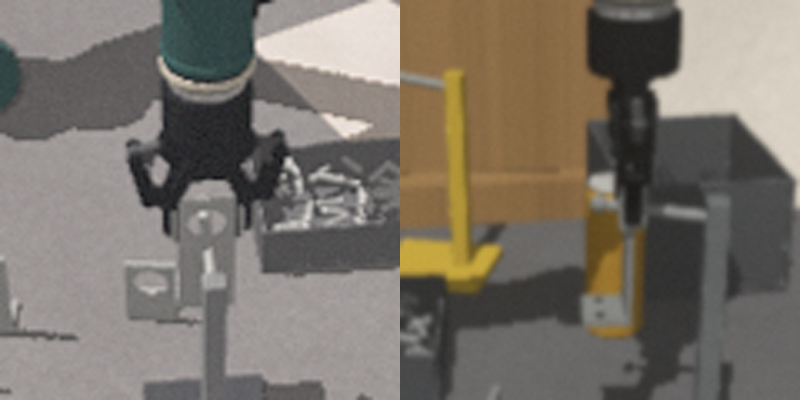

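The peg now passes through the eye: the ball is on the robot side, at (205,222) on the left and (600,203) on the right. I'm moving in a little and lowering onto the peg.

Request:
{"method": "jog_arm", "body": {
  "increments": [
    [[-0.4, 0, 0.05, 0, 0, 0, -0.5], [-0.3, 0, 0.15, 0, 0, 0, -0.5], [0, 0, 0.2, 0, 0, 0, -0.5], [0, 0, 0.1, 0, 0, 0, -0.5], [0, 0, 0, 0, 0, 0, -0.5]]
  ]
}}

```text
time: 7.48
tool_pos: [0.6049, 0.2173, 0.2839]
tcp_rot: [-0.178, -3.133, 0.002]
wrist_force: [-0.3, -0.4, -2.3]
width: 0.592
grip_force: 64.1
```

Request:
{"method": "jog_arm", "body": {
  "increments": [
    [[0, 0, 0.05, 0, 0, 0, -0.5], [0, 0, 0, 0, 0, 0, -0.5], [0, 0, 0, 0, 0, 0, -0.5], [0, 0, 0, 0, 0, 0, -0.5], [0, 0, 0, 0, 0, 0, -0.5]]
  ]
}}

```text
time: 7.9
tool_pos: [0.6057, 0.2177, 0.2847]
tcp_rot: [0.178, 3.136, 0.0]
wrist_force: [-0.5, 0.1, -2.8]
width: 0.597
grip_force: 64.1
```

Request:
{"method": "jog_arm", "body": {
  "increments": [
    [[0, 0, 0.07, 0, 0, 0, -0.5], [0, 0, 0, 0, 0, 0, -0.5], [0, 0, 0, 0, 0, 0, -0.5], [0, 0, 0, 0, 0, 0, -0.5], [0, 0, 0, 0, 0, 0, -0.5]]
  ]
}}

```text
time: 8.32
tool_pos: [0.6057, 0.2176, 0.2823]
tcp_rot: [-0.178, -3.136, 0.0]
wrist_force: [0.6, -0.7, -2.3]
width: 0.6
grip_force: 64.1
```

Request:
{"method": "jog_arm", "body": {
  "increments": [
    [[0, 0, 0.07, 0, 0, 0, -0.5], [0, 0, 0, 0, 0, 0, -0.5], [0, 0, 0, 0, 0, 0, -0.5], [0, 0, 0, 0, 0, 0, -0.5], [0, 0, 0, 0, 0, 0, -0.5]]
  ]
}}

```text
time: 8.73
tool_pos: [0.6058, 0.2176, 0.2803]
tcp_rot: [0.178, 3.136, 0.0]
wrist_force: [0.7, -0.5, -2.5]
width: 0.604
grip_force: 64.3
```

Request:
{"method": "jog_arm", "body": {
  "increments": [
    [[0, 0, 0.07, 0, 0, 0, -0.5], [0, 0, 0, 0, 0, 0, -0.5], [0, 0, 0, 0, 0, 0, -0.5], [0, 0, 0, 0, 0, 0, -0.5], [0, 0, 0, 0, 0, 0, -0.5]]
  ]
}}

```text
time: 9.15
tool_pos: [0.606, 0.2177, 0.2798]
tcp_rot: [0.178, 3.135, 0.001]
wrist_force: [-2.7, -2.3, 4.8]
width: 0.599
grip_force: 64.9
```

The bracket now rests on the peg, so I'm opening.

Request:
{"method": "jog_arm", "body": {
  "increments": [
    [[0, 0, 0, 0, 0, 0, 0.3], [0, 0, 0, 0, 0, 0, 0.5], [0, 0, 0, 0, 0, 0, 0.7], [0, 0, 0, 0, 0, 0, 0.8], [0, 0, 0, 0, 0, 0, 0.8]]
  ]
}}

```text
time: 9.57
tool_pos: [0.6057, 0.2176, 0.2777]
tcp_rot: [-0.178, -3.136, 0.0]
wrist_force: [-0.8, -0.2, -0.0]
width: 0.902
grip_force: 0.0
```

Request:
{"method": "jog_arm", "body": {
  "increments": [
    [[0, 0, 0, 0, 0, 0, 0.8], [0, 0, 0, 0, 0, 0, 0.8], [0, 0, 0, 0, 0, 0, 0.8], [0, 0, 0, 0, 0, 0, 0.8], [0, 0, 0, 0, 0, 0, 0.8]]
  ]
}}

```text
time: 9.98
tool_pos: [0.6057, 0.2176, 0.2781]
tcp_rot: [0.178, 3.137, 0.0]
wrist_force: [0.6, -0.6, 0.0]
width: 0.907
grip_force: 0.0
```

Request:
{"method": "jog_arm", "body": {
  "increments": [
    [[0, 0, -0.2, 0, 0, 0, 0.8], [0, 0, -0.4, 0, 0, 0, 0.8], [0, 0, -0.7, 0, 0, 0, 0.8], [0, 0, -1, 0, 0, 0, 0.8], [0, 0, -1, 0, 0, 0, 0.8]]
  ]
}}

```text
time: 10.4
tool_pos: [0.6053, 0.2175, 0.3785]
tcp_rot: [-0.178, -3.136, 0.001]
wrist_force: [0.4, -0.2, -0.0]
width: 0.898
grip_force: 0.0
```

Request:
{"method": "jog_arm", "body": {
  "increments": [
    [[0.5, 0, -0.5, 0, 0, 0, 0.8], [0.5, 0, 0, 0, 0, 0, 0.8], [0, 0, 0, 0, 0, 0, 0.8], [0, 0, 0, 0, 0, 0, 0.8], [0, 0, 0, 0, 0, 0, 0.8]]
  ]
}}

```text
time: 10.82
tool_pos: [0.5761, 0.2209, 0.3921]
tcp_rot: [0.178, 3.136, -0.0]
wrist_force: [1.3, -0.8, 0.1]
width: 0.901
grip_force: 0.0
```

```bash
python3 - <<'E'
from h import *
from workcell import *
a=[]
for n,u0,v0 in (("scene",198,108),("side",207,85)):
    p,d=viewer.read_camera(n);a.append(cv2.resize(p[v0:v0+120,u0:u0+120],(400,400),interpolation=cv2.INTER_CUBIC))
cv2.imwrite("pics/end.png",np.hstack(a))
E
```

```text
(no output)
```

View pics/end.png

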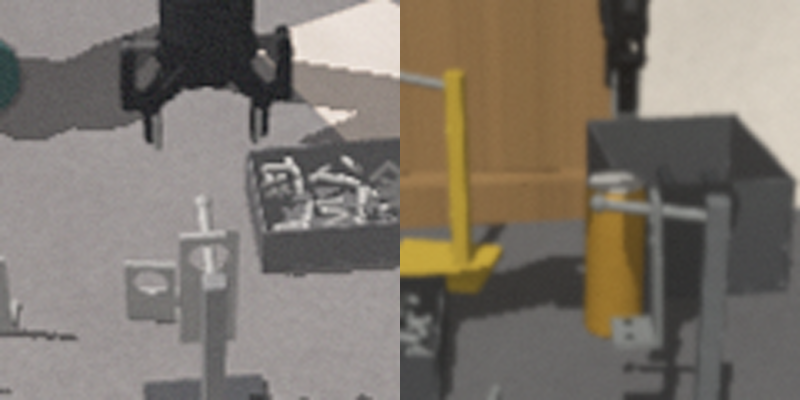

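The bracket hangs on the peg, with its plate at (655,260) on the right and the eye around the peg at (208,250) on the left. The gripper is clear. I'll wait briefly for any swing to die out, then hand in.

Request:
{"method": "jog_arm", "body": {
  "increments": [
    [[0, 0, -0.5, 0, 0, 0, 0.8], [0, 0, 0, 0, 0, 0, 0.8], [0, 0, 0, 0, 0, 0, 0.8], [0, 0, 0, 0, 0, 0, 0.8], [0, 0, 0, 0, 0, 0, 0.8]]
  ]
}}

```text
time: 11.33
tool_pos: [0.5759, 0.2209, 0.4061]
tcp_rot: [-0.178, -3.135, 0.001]
wrist_force: [-0.4, 1.4, -0.2]
width: 0.903
grip_force: 0.0
```

Request:
{"method": "jog_arm", "body": {
  "increments": [
    [[0, 0, 0, 0, 0, 0, 0.8], [0, 0, 0, 0, 0, 0, 0.8], [0, 0, 0, 0, 0, 0, 0.8], [0, 0, 0, 0, 0, 0, 0.8], [0, 0, 0, 0, 0, 0, 0.8]]
  ]
}}

```text
time: 11.75
tool_pos: [0.5759, 0.221, 0.407]
tcp_rot: [-0.178, -3.136, 0.0]
wrist_force: [-0.7, -0.7, -0.1]
width: 0.902
grip_force: 0.0
```

```bash
python3 -c "
from workcell import bot
print(bot.finish_job())"
```

```text
the job is handed in; nothing more can be done
None
```

The tall bracket hangs by its eye on the taller grey stand's peg with the gripper clear, and the job was handed in at about 12 s; no verdict was returned.

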